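# Change the honing machine over from stone to leather

### The job

Change the honing machine over from grinding to stropping: flip its cam lever open, lift the grinding-stone spindle out of the bearings, seat the leather-wheel spindle there instead and flip the lever fully shut again. Store the two spindles not in use, the stone in the narrow cradle and the fluted wooden drum in the wide one, each with its shaft resting down in the slots.

Things in the scene. Friction and masses are not known exactly. Their poses are not given: they have to be found in the camera images.
- stone_spindle: spindle with the short grey grinding stone, 56 mm across, 40 mm wide, on a 10 mm steel shaft 184 mm long, with 18 mm hub sleeves that end 43 mm either side of the middle. Origin at the middle of the wheel on the shaft axis; own y along the shaft; ends alike. 0.3 kg. Starts in the machine's bearings under the shut cam lever
- leather_spindle: spindle with the smooth brown leather-covered wheel, 52 mm across, 56 mm wide, on a 10 mm steel shaft 184 mm long, with 18 mm hub sleeves that end 43 mm either side of the middle. Origin at the middle of the wheel on the shaft axis; own y along the shaft; ends alike. 0.25 kg. Starts lying on the table
- fluted_spindle: spindle with the long pale wooden drum with grooves round it, 48 mm across, 76 mm wide (smooth 8 mm either side of its middle), on a 10 mm steel shaft 184 mm long, with 18 mm hub sleeves that end 43 mm either side of the middle. Origin at the middle of the wheel on the shaft axis; own y along the shaft; ends alike. 0.25 kg. Starts lying on the table
- honing_machine: dark honing machine, fixed. Origin on the table below the middle between its two bearings; z up, y along the spindle axis to the motor, -x its front. Base 150 mm deep, 22 high. Bearing pedestals 16 thick at y = +-62 mm, tops 95 high, each with an open-topped slot 13 wide, mouth 28. Motor beyond y = 100 mm, 115 high
- bearing_seat (a point): where the origin of a spindle seated in the machine's bearing slots lies: 75 mm above the machine's origin, axes as the machine's. The wheel is then midway between the pedestals, with 11 mm end play either way
- cam_lever (a joint): steel cam lever over the bearing slot away from the motor. 0 = shut: it lies forwards over the shaft end and keeps it down (1 mm to spare). Grows as the knob is swung up and over to the back, a positive turn about the machine's y; 2.0 rad = fully open, slot free. Stiff hinge (0.09 N m): stays where it is left
- cam_knob (a point): centre of the lever's black ball knob, 22 mm across. Shut, it is at x = -66, y = -79, z = 105 mm from the machine's origin in the machine's axes; fully open, at x = 91, y = -79, z = 172 mm
- cam_pivot (a point): the lever's pivot, at x = 34, y = -79, z = 88 mm from the machine's origin; the knob swings round it at 101 mm in the machine's x-z plane. Axes as the machine's
- narrow_cradle: wooden storage cradle with the narrow gap, fixed: base 86 x 98 mm, two 12 mm thick boards 62 mm high, 58 mm apart, each with a slot 22 mm wide (mouth 42) for the hub sleeves; fits the short stone with 9 mm to spare either side. Origin on the table below its middle, y across the gap (along the stored shaft). Stored spindle's axis 45 mm up
- wide_cradle: wooden storage cradle with the wide gap, fixed: base 86 x 134 mm, two 12 mm thick boards 62 mm high, 94 mm apart, each with a slot 13 mm wide (mouth 33) for the bare shaft; fits the long drum with 9 mm to spare either side. Origin on the table below its middle, y across the gap (along the stored shaft). Stored spindle's axis 45 mm up
Mind the look-alikes: they are no part of the job. What is shaped like the stone_spindle but turquoise is not meant.

How it is judged:
On the way, in this order (a step that is already met when the one before it is completed fails the run):
1. cam lever flipped open with the stone spindle still in the bearings (value of joint cam_lever above 1.2 rad and horizontal distance between stone_spindle and bearing_seat below 0.02 m and z of stone_spindle in the frame of bearing_seat between -0.004 and 0.004 m and angle between the y axis of stone_spindle and the y axis of bearing_seat, either way round below 0.08 rad), for 0.1 s.
2. leather spindle seated in the bearings, lever still open (value of joint cam_lever above 1 rad and horizontal distance between leather_spindle and bearing_seat below 0.015 m and z of leather_spindle in the frame of bearing_seat between -0.004 and 0.004 m and angle between the y axis of leather_spindle and the y axis of bearing_seat, either way round below 0.08 rad), for 0.2 s.
At the end, for the whole second after the job is handed in: leather spindle seated in the bearings (15 mm, 4 mm in height, 5 degrees) under the shut lever (under 0.15 rad); stone spindle in the narrow cradle's slots, fluted spindle in the wide cradle's (each 13 mm, 4 mm in height, 5 degrees); all released and at rest (horizontal distance between leather_spindle and bearing_seat below 0.015 m and z of leather_spindle in the frame of bearing_seat between -0.004 and 0.004 m and angle between the y axis of leather_spindle and the y axis of bearing_seat, either way round below 0.08 rad and value of joint cam_lever below 0.15 rad and horizontal distance between stone_spindle and narrow_cradle below 0.013 m and z of stone_spindle in the frame of narrow_cradle between 0.041 and 0.049 m and angle between the y axis of stone_spindle and the y axis of narrow_cradle, either way round below 0.08 rad and horizontal distance between fluted_spindle and wide_cradle below 0.013 m and z of fluted_spindle in the frame of wide_cradle between 0.041 and 0.049 m and angle between the y axis of fluted_spindle and the y axis of wide_cradle, either way round below 0.08 rad and linear speed of each of stone_spindle, leather_spindle, fluted_spindle below 0.02 m/s); the robot touches nothing.
It also fails if it takes over 122 s, if anything falls off the work surface, if the arm or the gripper's body presses on something with over 40 N, if the wrist force passes 120 N, or if a joint passes its speed limit or range.

### The arm

A 6-joint arm with a two-finger parallel gripper is mounted at the origin on a cart in front of the work surface, level with it; the furniture and walls round the work are solid. World frame = base frame: x ahead of the robot, y to its left, z up, the work surface at z = 0. Lengths are in m, angles in rad, forces in N, time in s.
With the tool pointing down it reaches from about 0.425 to 0.925 m from the base axis. Payload 12.5 kg.
Tool frame: the origin (TCP) lies at the very end of the fingers, on their centre line; the grasp point (between the pads) lies 19 mm behind it; z points along the fingers, y is the line along which they close (so a half turn about z gives the same grasp; the last joint's range is limited). The gripper opens to 85 mm and grips with 20 to 120 N. Pads are 22 mm wide; open, the fingers measure 114 mm over their backs; the gripper's body (76 mm by 85 mm) begins 54 mm behind the grasp point. The pads swing forward as they close: fully open they stand 13 mm farther back than shut.
Start: joints at [-1.283, 0.491, 1.559, -0, 1.092, -0.106], TCP at [0.24, -0.577, 0.231] pointing down, gripper open.
Joint ranges: [-3.1, 3.1], [-0.84, 2.19], [0.05, 2.79], [-1.13, 4.28], [0.06, 2.93], [-2.69, 2.69]. Speed limits (rad/s): [2.22, 2.22, 2.79, 3.14, 3.14, 3.14].

### API

Orientations are given as [roll, pitch, yaw] about the fixed x, y, z axes, in that order (R = Rz(yaw) Ry(pitch) Rx(roll)).
In Python, from cell import monitor, grab_frame, camera_model, ctrl gives the robot as it stands.
- The arm moves only by the tool play_rows, never from a script. Its argument "series" is a list of rows, each a list of 4 numbers: the shift along the tool's x, y, z in cm, then the turn about the tool's z in units of 8 degrees (1.0 is 8 degrees). In form: [[tx, ty, tz, turn], ...]. A call has 1 to 8 rows; each row shifts and turns the commanded pose from where the row before left it, along the tool's axes as they then stand; what a row does not reach is not made up. A row lasts 1/8 s, in which the tool goes at most 62.5 mm and 10.7 degrees, less where a joint would pass 70% of its speed; a pose out of reach is approached as far as the arm can. A call with a gripper value outside its range is refused whole. "gripper" is the opening, from 0 (shut) to 1 (fully open), set as the call begins (left out, the last holds). The fingers move at their own pace and stop on an object; "newtons" is the grip in N (left out, the last holds). Time passes only in rows, so rows that do not move let the fingers close. It gives the time, the measured TCP pose, the force, the opening and the grip force at its end, in the units of the state.
- monitor.state(): the state, without advancing time (a new reading comes with each control period).
- grab_frame(name): name is "scene" or "top"; returns (picture, depth): 384x512x3 uint8, red, green, blue; 384x512 float32, m along the optical axis (not along the pixel's ray), 0 where there is no reading.
- camera_model(name): a dict with "camera_matrix" (3x3 intrinsics, pixels), "R" (3x3) and "t" (3): a world point X has camera coordinates R X + t. Camera axes: x right, y down, z forward; pixel columns grow to the right and rows downward; lengths in m; the calibration is good to about 2 mm. A picture is of the moment at which its call begins. camera_model takes no time and is no camera call.
- ctrl.close_job(): hands the job in; it is judged then, once.
The state is a dict: "clock": time; "q": joint angles; "qd": joint speeds; "effort": joint torques, N m; "tool_pos": TCP position; "orientation": TCP orientation; "ft_force": force on the tool from outside, world axes, zero at the start; "ft_torque": the same for the moment, N m; "finger_gap": finger opening in m; "finger_force": force on a finger pad.
Only numpy, scipy, OpenCV 4.12 (cv2) and the standard library are available. Lean on these libraries where they do the work, as an engineer would, in place of code of your own. Each camera call takes 0.05 s, during which the arm holds its last target. There are 200 camera calls.

## Working session

There is one attempt and no reset: what is moved stays moved. The work goes in short steps, Python scripts to look and compute and a tool call to move; the robot and the scene stay as the last step left them, time stands still between calls to the robot, and variables do not carry over. Pictures are saved under pics/ and viewed, at most 14 in all, crops included, and the job is handed in when it is done.

Besides the shell and the picture viewer there is one more tool, called after "Request:" as name(argument=value, ...), one argument or row to a line, values as JSON. play_rows: Moves the arm, as the interface text tells. Its arguments: {"type":"object","properties":{"series":{"type":"array"},"gripper":{"type":"number"},"newtons":{"type":"number"}},"required":["series"]}

```bash
mkdir -p pics; ls; python3 - <<'E'
from cell import monitor, grab_frame, camera_model
import cv2,numpy as np
print(monitor.state())
for n in("scene","top"):
    p,d=grab_frame(n); cv2.imwrite(f"pics/{n}0.png",p[:,:,::-1]); np.save(f"{n}0.npy",d); np.save(f"{n}0p.npy",p)
    m=camera_model(n); print(n,m, -np.array(m["R"]).T@np.array(m["t"]))
E
```

```text
pics
{'clock': 0.0, 'q': array([-1.28256926e+00,  4.91542642e-01,  1.55945929e+00,  9.28043260e-06,
        1.09170823e+00, -1.05606765e-01]), 'qd': array([ 0.00042948, -0.00042751, -0.00142273, -0.00116173, -0.00014011,
       -0.00024551]), 'effort': array([-2.27343560e-03, -6.18452239e+01, -2.61598760e+01, -2.22562162e-04,
        3.97863536e-03,  1.57872768e-05]), 'tool_pos': array([ 0.23978473, -0.57692066,  0.23073486]), 'orientation': array([-3.14048224e+00, -1.25982390e-04,  3.93829475e-01]), 'ft_force': array([-0.38015165,  0.34315966, -0.50588699]), 'ft_torque': array([-0.00773044,  0.02157304, -0.02953587]), 'finger_force': 0.0, 'finger_gap': 0.08505319107989924}
scene {'camera_matrix': array([[487.16903237,   0.        , 256.92964114],
       [  0.        , 487.16903237, 194.2426958 ],
       [  0.        ,   0.        ,   1.        ]]), 'R': array([[-0.69756245, -0.71643052, -0.01157339],
       [-0.28279073,  0.29011221, -0.91425615],
       [ 0.65835859, -0.63447791, -0.40497129]]), 't': array([0.47653519, 0.17741798, 1.52344172])} [-0.62038572  1.25652336  0.78467077]
top {'camera_matrix': array([[409.53950694,   0.        , 258.33800719],
       [  0.        , 409.53950694, 192.49314062],
       [  0.        ,   0.        ,   1.        ]]), 'R': array([[-0.0118809 , -0.99986157,  0.01164796],
       [-0.99719772,  0.01098718, -0.07399993],
       [ 0.0738617 , -0.01249451, -0.99719022]]), 't': array([0.18374631, 0.52124283, 1.61522477])} [0.40266198 0.19817532 1.647118  ]
```

View pics/top0.png

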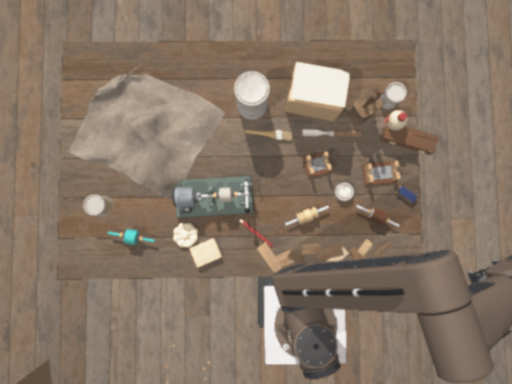

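View pics/scene0.png

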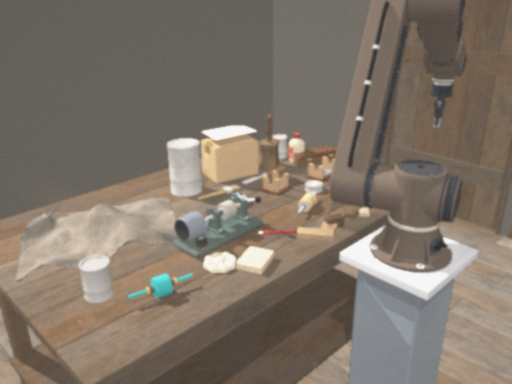

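The top view shows these things that could be confused:
- Machine at (215,197), with the grey stone spindle at (225,195) and the lever at about (246,195).
- Turquoise decoy at (131,237).
- Pale drum at (307,215).
- Brown leather spindle at (378,216).
- Narrow cradle at (318,164) and wide cradle at (382,172).

I'll check the choice in a close crop.

```bash
python3 - <<'E'
import cv2,numpy as np
p=np.load("top0p.npy")[:,:,::-1]
a=cv2.resize(p[145:240,165:265],None,fx=6,fy=6,interpolation=cv2.INTER_CUBIC)
b=cv2.resize(p[145:240,280:415],None,fx=5.9,fy=5.9,interpolation=cv2.INTER_CUBIC)
cv2.imwrite("pics/ca.png",a);cv2.imwrite("pics/cb.png",b)
E
```

```text
(no output)
```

View pics/ca.png

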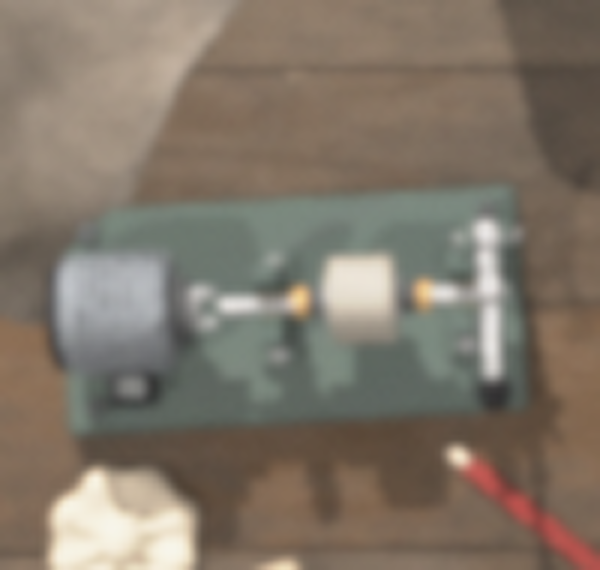

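View pics/cb.png

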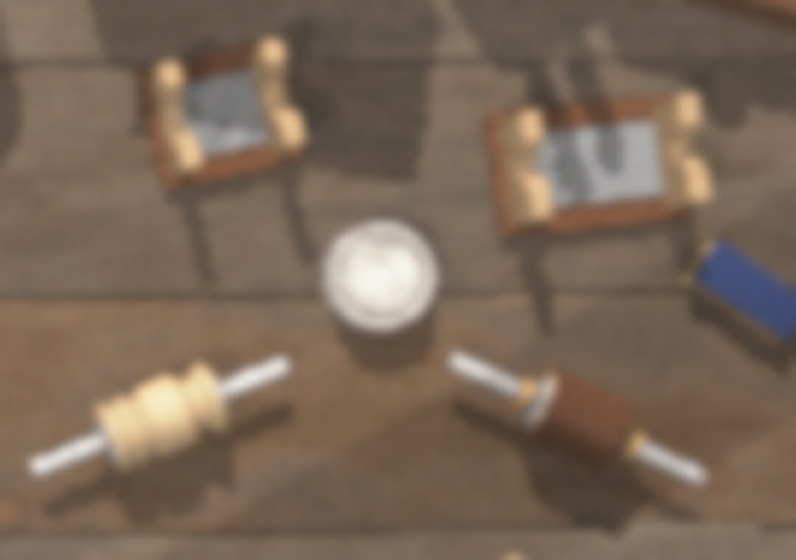

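```bash
cat > h.py <<'E'
import numpy as np, cv2
from cell import camera_model
def at_z(n,u,v,z):
    m=camera_model(n);K=np.array(m["camera_matrix"]);R=np.array(m["R"]);t=np.array(m["t"])
    c=-R.T@t; d=R.T@np.linalg.inv(K)@[u,v,1]; return c+d*(z-c[2])/d[2]
def proj(n,X):
    m=camera_model(n);X=np.atleast_2d(X)@np.array(m["R"]).T+m["t"];x=X@np.array(m["camera_matrix"]).T
    return x[:,:2]/x[:,2:]
def cloud(n,d):
    m=camera_model(n);K=np.array(m["camera_matrix"]);v,u=np.mgrid[:d.shape[0],:d.shape[1]]
    P=np.stack([u,v,np.ones_like(u)],-1)@np.linalg.inv(K).T*d[...,None]
    return (P-np.array(m["t"]))@np.array(m["R"])
E
python3 - <<'E'
from h import *
def A(u,v,z): return at_z("top",165+(u+.5)/6-.5,145+(v+.5)/6-.5,z)
def B(u,v,z): return at_z("top",280+(u+.5)/5.9-.5,145+(v+.5)/5.9-.5,z)
np.set_printoptions(precision=4,suppress=True)
print("stone",A(361,297,.075),"knob",A(493,393,.105),"piv",A(485,232,.095))
for q in [(215,303),(455,293)]: print("shaft",A(*q,.075))
for q in [(275,260),(277,355),(462,238),(467,345)]: print("ped",A(*q,.095))
for q in [(112,207),(515,187),(527,405),(78,432)]: print("base",A(*q,.022))
for n,e,z in (("fl",[(35,468),(287,364)],.024),("le",[(455,360),(702,476)],.026)):
    a,b=[B(*q,z) for q in e]; print(n,(a+b)/2,"len",np.linalg.norm(a-b),"yaw",np.degrees(np.arctan2(*(a-b)[1::-1])))
print("flwheel",B(162,415,.024),"lewheel",B(590,418,.026))
for n,e in (("nar",[(170,75),(187,153),(271,52),(290,130)]),("wid",[(528,125),(536,203),(687,107),(695,185)])):
    P=np.array([B(*q,.062) for q in e]); y=(P[0]+P[1]-P[2]-P[3])/2; x=(P[0]+P[2]-P[1]-P[3])/2
    print(n,P.mean(0),"gap",np.linalg.norm(y),np.degrees(np.arctan2(-y[0],y[1])),"x",np.linalg.norm(x),np.degrees(np.arctan2(x[1],x[0])))
# depth check
d=np.load("top0.npy");C=cloud("top",d)
for u,v in [(225,194),(378,216),(307,215),(170,110),(355,215),(247,210),(382,172)]: print(u,v,C[v,u])
E
```

```text
stone [0.5144 0.3077 0.075 ] knob [0.451  0.2232 0.105 ] piv [0.5534 0.2275 0.095 ]
shaft [0.5116 0.4011 0.075 ]
shaft [0.5163 0.2475 0.075 ]
ped [0.5371 0.3606 0.095 ]
ped [0.4769 0.3595 0.095 ]
ped [0.5498 0.2421 0.095 ]
ped [0.4818 0.2395 0.095 ]
base [0.5798 0.4761 0.022 ]
base [0.5904 0.2086 0.022 ]
base [0.4454 0.2022 0.022 ]
base [0.4311 0.4982 0.022 ]
fl [ 0.431  -0.0137  0.024 ] len 0.18392074181552118 yaw 111.62695223861179
le [ 0.4263 -0.2942  0.026 ] len 0.1823941283138092 yaw 64.05570013259988
flwheel [ 0.4316 -0.0142  0.024 ] lewheel [ 0.4262 -0.302   0.026 ]
nar [ 0.6372 -0.0583  0.062 ] gap 0.0696242700491711 12.17101520559565 x 0.05332766371839357 11.643450442005737
wid [ 0.5996 -0.3111  0.062 ] gap 0.10674239377316116 5.865015039423512 x 0.05220503505599297 3.8709260242466184
225 194 [0.5131 0.3051 0.0979]
378 216 [ 0.4237 -0.289   0.0477]
307 215 [ 0.4309 -0.011   0.0469]
170 110 [0.854  0.5253 0.0441]
355 215 [ 0.4296 -0.2126 -0.0076]
247 210 [0.4509 0.2221 0.1177]
382 172 [ 0.6016 -0.3233  0.0081]
```

```bash
cat > plan.py <<'E'
import numpy as np, json
from cell import monitor
def here():
    s=monitor.state(); return s["tool_pos"], s["orientation"][2], s
def plan(wps, start=None):
    """wps: (x,y,z,yaw_deg,step_m); prints rows in calls of 8"""
    p,yaw,s=here(); print("t%.1f"%s["clock"],p.round(4),"yaw %.1f"%np.degrees(yaw),"gap %.4f"%s["finger_gap"],"F",s["ft_force"].round(1),"q",s["q"].round(2))
    if start is not None: p,yaw=np.array(start[:3],float),np.radians(start[3])
    rows=[]
    for *g,yd,st in wps:
        g=np.array(g);y1=np.radians(yd);dy=(y1-yaw+np.pi)%(2*np.pi)-np.pi
        n=int(max(1,np.ceil(np.linalg.norm(g-p)/st-1e-6),np.ceil(abs(dy)/np.radians(10)-1e-6)));p0,y0=p,yaw
        for k in range(1,n+1):
            d=p0+(g-p0)*k/n-p; c,s_=np.cos(yaw),np.sin(yaw); R=np.array([[c,s_,0],[s_,-c,0],[0,0,-1]])
            r=(R.T@d*100/.05).round()*.05; t=round(-np.degrees(y0+dy*k/n-yaw)/8,2)
            p=p+R@r/100; yaw=yaw-np.radians(8*t); rows.append([round(float(a),2)+0. for a in r]+[t+0.])
        rows.append(None)
    out=[r for r in rows if r]; 
    for i in range(0,len(out),8): print(json.dumps(out[i:i+8]))
    print("waypoint row ends",[i-k for k,i in enumerate([i for i,r in enumerate(rows) if r is None])])
O=np.array([.5145,.3043]); MY=np.radians(2.3)
def mach(x,y,z): c,s=np.cos(MY),np.sin(MY); return (O[0]+c*x-s*y, O[1]+s*x+c*y, z)
def knob(a): # lever angle
    a0=np.arctan2(17,-100); th=a0-a; return mach(.034+.1014*np.cos(th),-.079,.088+.1014*np.sin(th))
E
python3 - <<'E'
from plan import *
print(knob(0),knob(2))
plan([(.45,-.40,.26,10,.05),(.53,-.05,.26,2.3,.05),(.452,.223,.22,2.3,.05)])
E
```

```text
(np.float64(0.4517577711146979), np.float64(0.22271631767428163), np.float64(0.1049941830848943)) (np.float64(0.6086502699452965), np.float64(0.22901777136914875), np.float64(0.17182655358774723))
t0.1 [ 0.2398 -0.577   0.2308] yaw 22.6 gap 0.0853 F [-0.2 -0.4  0.4] q [-1.28  0.49  1.56  0.    1.09 -0.11]
[[4.35, -1.4, -0.5, 0.26], [4.35, -1.5, -0.45, 0.26], [4.25, -1.7, -0.5, 0.27], [4.2, -1.85, -0.5, 0.26], [4.1, -2.0, -0.5, 0.26], [4.05, -2.15, -0.45, 0.26], [1.75, -4.15, 0.0, 0.12], [1.65, -4.15, 0.0, 0.12]]
[[1.6, -4.2, 0.0, 0.12], [1.55, -4.2, 0.0, 0.12], [1.45, -4.25, 0.0, 0.12], [1.4, -4.25, 0.0, 0.12], [1.35, -4.3, 0.0, 0.12], [1.2, -4.35, 0.0, 0.12], [-1.1, -4.6, 0.65, 0.0], [-1.1, -4.6, 0.7, 0.0]]
[[-1.15, -4.6, 0.65, 0.0], [-1.1, -4.6, 0.65, 0.0], [-1.1, -4.55, 0.65, 0.0], [-1.1, -4.6, 0.7, 0.0]]
waypoint row ends [6, 14, 20]
```

Request:
play_rows(
  series=[
    [4.35, -1.4, -0.5, 0.26],
    [4.35, -1.5, -0.45, 0.26],
    [4.25, -1.7, -0.5, 0.27],
    [4.2, -1.85, -0.5, 0.26],
    [4.1, -2.0, -0.5, 0.26],
    [4.05, -2.15, -0.45, 0.26],
    [1.75, -4.15, 0.0, 0.12],
    [1.65, -4.15, 0.0, 0.12],
  ],
  gripper=0.55,
  newtons=30,
)

```text
clock: 1.1
tool_pos: [0.4703, -0.3113, 0.2599]
orientation: [-3.141, 0.0, 0.141]
ft_force: [0.8, -0.1, -0.2]
finger_gap: 0.0466
finger_force: 0.0
```

Request:
play_rows(
  series=[
    [1.6, -4.2, 0, 0.12],
    [1.55, -4.2, 0, 0.12],
    [1.45, -4.25, 0, 0.12],
    [1.4, -4.25, 0, 0.12],
    [1.35, -4.3, 0, 0.12],
    [1.2, -4.35, 0, 0.12],
    [-1.1, -4.6, 0.65, 0],
    [-1.1, -4.6, 0.7, 0],
  ],
)

```text
clock: 2.1
tool_pos: [0.5036, 0.0425, 0.2464]
orientation: [3.142, 0.0, 0.04]
ft_force: [0.7, 0.4, -0.7]
finger_gap: 0.047
finger_force: 0.0
```

Request:
play_rows(
  series=[
    [-1.15, -4.6, 0.65, 0],
    [-1.1, -4.6, 0.65, 0],
    [-1.1, -4.55, 0.65, 0],
    [-1.1, -4.6, 0.7, 0],
    [0, 0, 0, 0],
    [0, 0, 0, 0],
  ],
)

```text
clock: 2.85
tool_pos: [0.4522, 0.2224, 0.2202]
orientation: [3.141, 0.0, 0.041]
ft_force: [0.4, 0.5, 0.6]
finger_gap: 0.0469
finger_force: 0.0
```

```bash
python3 - <<'E'
from plan import *
plan([(.4515,.223,.15,2.3,.04),(.4515,.223,.088,2.3,.02)])
E
```

```text
t2.9 [0.4522 0.2224 0.2202] yaw 2.4 gap 0.0469 F [0.4 0.5 0.6] q [ 0.33  0.33  1.86 -0.    0.94  1.86]
[[-0.05, -0.05, 3.5, 0.0], [0.0, 0.0, 3.5, 0.01], [0.0, 0.0, 1.55, 0.0], [0.0, 0.0, 1.55, 0.0], [0.0, 0.0, 1.55, 0.0], [0.0, 0.0, 1.55, 0.0]]
waypoint row ends [2, 6]
```

Request:
play_rows(
  series=[
    [-0.05, -0.05, 3.5, 0],
    [0, 0, 3.5, 0],
    [0, 0, 1.55, 0],
    [0, 0, 1.55, 0],
    [0, 0, 1.55, 0],
    [0, 0, 1.55, 0],
    [0, 0, 0, 0],
  ],
)

```text
clock: 3.72
tool_pos: [0.4519, 0.2219, 0.0877]
orientation: [3.141, 0.002, 0.039]
ft_force: [-0.9, 0.9, 0.3]
finger_gap: 0.0472
finger_force: 0.0
```

Request:
play_rows(
  series=[
    [0, 0, 0, 0],
    [0, 0, 0, 0],
    [0, 0, 0, 0],
    [0, 0, 0, 0],
  ],
  gripper=0,
  newtons=30,
)

```text
clock: 4.22
tool_pos: [0.4521, 0.2226, 0.089]
orientation: [3.141, -0.001, 0.041]
ft_force: [1.5, -5.9, 1.7]
finger_gap: 0.02
finger_force: 29.2
```

```bash
python3 - <<'E'
from plan import *
p,_,_=here(); off=np.array(p)-np.array(knob(0)); print(off)
plan([(*(np.array(knob(a))+off),2.4,.06) for a in np.arange(.2,2.01,.2)])
E
```

```text
[ 0.00038871 -0.00013386 -0.01597982]
t4.2 [0.4521 0.2226 0.089 ] yaw 2.3 gap 0.0200 F [ 1.5 -5.9  1.7] q [ 0.33  0.53  1.99 -0.    0.62  1.86]
[[0.55, 0.0, -1.95, -0.01], [0.9, 0.0, -1.8, 0.0], [1.25, 0.0, -1.6, 0.0], [1.55, 0.0, -1.3, 0.0], [1.8, 0.0, -1.0, 0.0], [1.9, 0.0, -0.6, 0.0], [2.0, 0.0, -0.2, 0.0], [2.05, 0.0, 0.2, 0.0]]
[[1.9, 0.05, 0.6, 0.0], [1.8, 0.0, 0.95, 0.0]]
waypoint row ends [1, 2, 3, 4, 5, 6, 7, 8, 9, 10]
```

Request:
play_rows(
  series=[
    [0.55, 0, -1.95, 0],
    [0.9, 0, -1.8, 0],
    [1.25, 0, -1.6, 0],
    [1.55, 0, -1.3, 0],
    [1.8, 0, -1.0, 0],
    [1.9, 0, -0.6, 0],
    [2.0, 0, -0.2, 0],
    [2.05, 0, 0.2, 0],
  ],
)

```text
clock: 5.22
tool_pos: [0.5723, 0.2278, 0.1719]
orientation: [3.142, -0.001, 0.041]
ft_force: [-0.8, -0.1, 0.5]
finger_gap: 0.0105
finger_force: 0.0
```

Request:
play_rows(
  series=[
    [1.9, 0.05, 0.6, 0],
    [1.8, 0, 0.95, 0],
    [0, 0, 0, 0],
    [0, 0, 0, 0],
  ],
)

```text
clock: 5.72
tool_pos: [0.6081, 0.2289, 0.1553]
orientation: [3.141, 0.001, 0.041]
ft_force: [0.2, 0.1, 1.1]
finger_gap: 0.0001
finger_force: 0.0
```

Request:
play_rows(
  series=[
    [0, 0, 0, 0],
    [0, 0, 0, 0],
    [0, 0, 0, 0],
    [0, 0, -2, 0],
    [0, 0, -4, 0],
  ],
  gripper=0.55,
)

```text
clock: 6.35
tool_pos: [0.6079, 0.2288, 0.2146]
orientation: [3.141, 0.003, 0.041]
ft_force: [-0.3, 0.0, 0.9]
finger_gap: 0.0469
finger_force: 0.0
```

```bash
python3 - <<'E'
from plan import *
from h import *
from cell import grab_frame
n="scene"
p,d=grab_frame(n); C=cloud(n,d)
cv2.imwrite("pics/lev.png",cv2.resize(p[150:280,150:330,::-1],None,fx=4,fy=4,interpolation=cv2.INTER_CUBIC))
print(proj(n,[knob(0),knob(1.8),knob(2)]))
plan([(*O,.25,92.3,.04)])
E
```

```text
[[257.11713358 199.68454327]
 [227.79885394 168.5425346 ]
 [224.40905875 169.91494409]]
t6.4 [0.6099 0.2294 0.2212] yaw 2.3 gap 0.0469 F [0.7 0.2 6.2] q [ 0.26  0.54  1.5  -0.    1.09  1.79]
[[-1.0, -0.85, -0.3, -1.25], [-0.9, -1.05, -0.35, -1.25], [-0.65, -1.2, -0.3, -1.25], [-0.45, -1.25, -0.35, -1.25], [-0.2, -1.35, -0.3, -1.25], [0.0, -1.35, -0.3, -1.25], [0.25, -1.3, -0.35, -1.25], [0.45, -1.25, -0.3, -1.25]]
[[0.7, -1.2, -0.35, -1.25]]
waypoint row ends [9]
```

View pics/lev.png

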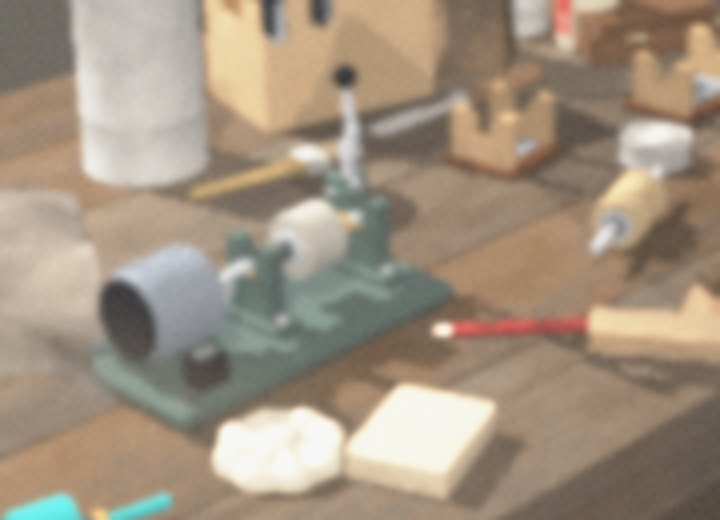

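```bash
python3 - <<'E'
from plan import *
from h import *
for a in (1.2,1.3,1.4,1.5,1.6): print(a,proj("scene",[knob(a)]),knob(a))
k=knob(2)
plan([(.46,.2245,.25,2.3,.05),(.46,.2245,.17,2.3,.045)])
E
```

```text
1.2 [[239.82306768 171.10674654]] (np.float64(0.5312753088720191), np.float64(0.22591007190627094), np.float64(0.18732999089948185))
1.3 [[237.74256192 169.97675935]] (np.float64(0.5412855262202143), np.float64(0.22631212376703785), np.float64(0.1888687723976311))
1.4 [[235.66379952 169.12299366]] (np.float64(0.5513992322329558), np.float64(0.22671833216194398), np.float64(0.18939970646476637))
1.5 [[233.60906203 168.55155403]] (np.float64(0.561515374102911), np.float64(0.22712463839098207), np.float64(0.18891748818319226))
1.6 [[231.59986293 168.26518584]] (np.float64(0.5715328746844672), np.float64(0.22752698277661865), np.float64(0.18742693571857816))
t6.4 [0.6099 0.2294 0.2212] yaw 2.3 gap 0.0469 F [0.7 0.2 6.2] q [ 0.26  0.54  1.5  -0.    1.09  1.79]
[[-3.75, -0.05, -0.7, 0.0], [-3.75, 0.0, -0.75, 0.0], [-3.75, -0.05, -0.7, 0.0], [-3.75, 0.0, -0.75, 0.0], [0.0, 0.0, 4.0, 0.0], [0.0, 0.0, 4.0, 0.0]]
waypoint row ends [4, 6]
```

Request:
play_rows(
  series=[
    [-2.5, 0, -1.5, 0],
    [-5, 0, -1.4, 0],
    [-4.5, 0, 0, 0],
    [0, -0.1, 4.2, 0],
    [0, 0, 4.2, 0],
    [0, 0, 0, 0],
  ],
  gripper=0,
)

```text
clock: 7.15
tool_pos: [0.4875, 0.2247, 0.1585]
orientation: [3.14, 0.004, 0.041]
ft_force: [0.5, 0.1, 0.6]
finger_gap: -0.0001
finger_force: 0.0
```

Request:
play_rows(
  series=[
    [2, 0, 0, 0],
    [1.5, 0, 0, 0],
    [1.5, 0, 0, 0],
    [1.5, 0, 0, 0],
    [1.5, 0, 0, 0],
    [1.4, 0, 0, 0],
    [0, 0, 0, 0],
  ],
)

```text
clock: 8.02
tool_pos: [0.5834, 0.2289, 0.1602]
orientation: [-3.142, -0.0, 0.04]
ft_force: [0.0, -0.3, 1.7]
finger_gap: 0.0001
finger_force: 0.3
```

```bash
python3 - <<'E'
from plan import *
plan([])
E
```

```text
t8.0 [0.5834 0.2289 0.1602] yaw 2.3 gap 0.0001 F [ 0.  -0.3  1.7] q [ 0.27  0.57  1.63 -0.    0.94  1.8 ]
waypoint row ends []
```

Request:
play_rows(
  series=[
    [-3, 0, 0, 0],
    [-2, 0, -4.5, 0],
    [0, 0, -4.5, 0],
    [0, 0, 0, 0],
  ],
  gripper=1,
)

```text
clock: 8.52
tool_pos: [0.5337, 0.2273, 0.2538]
orientation: [-3.14, -0.007, 0.041]
ft_force: [0.3, -0.1, -0.0]
finger_gap: 0.0723
finger_force: 0.0
```

```bash
python3 - <<'E'
from plan import *
from h import *
from cell import grab_frame
p,d=grab_frame("scene")
cv2.imwrite("pics/lev2.png",cv2.resize(p[150:230,180:290,::-1],None,fx=5,fy=5,interpolation=cv2.INTER_CUBIC))
print(proj("scene",[knob(a) for a in (1.6,1.8,2)])-[180,150])
plan([(.5144,.307,.25,92.3,.04),(.5144,.307,.15,92.3,.04),(.5144,.307,.052,92.3,.02)])
E
```

```text
[[51.59986293 18.26518584]
 [47.79885394 18.5425346 ]
 [44.40905875 19.91494409]]
t8.6 [0.533  0.227  0.2516] yaw 2.3 gap 0.0790 F [ 0.7  0.5 -1.6] q [ 0.29  0.4   1.65 -0.    1.08  1.82]
[[-0.15, -0.9, 0.0, -1.25], [-0.05, -0.9, 0.05, -1.25], [0.15, -0.9, 0.0, -1.25], [0.3, -0.85, 0.0, -1.25], [0.45, -0.8, 0.05, -1.25], [0.6, -0.7, 0.0, -1.25], [0.7, -0.6, 0.0, -1.25], [0.75, -0.5, 0.05, -1.25]]
[[0.85, -0.3, 0.0, -1.25], [0.0, 0.0, 3.35, 0.0], [0.0, 0.0, 3.3, 0.0], [0.0, 0.0, 3.35, 0.0], [0.0, 0.0, 1.95, 0.0], [0.0, 0.0, 1.95, 0.0], [0.0, 0.0, 2.0, 0.0], [0.0, 0.0, 1.95, 0.0]]
[[0.0, 0.0, 1.95, 0.0]]
waypoint row ends [9, 12, 17]
```

View pics/lev2.png

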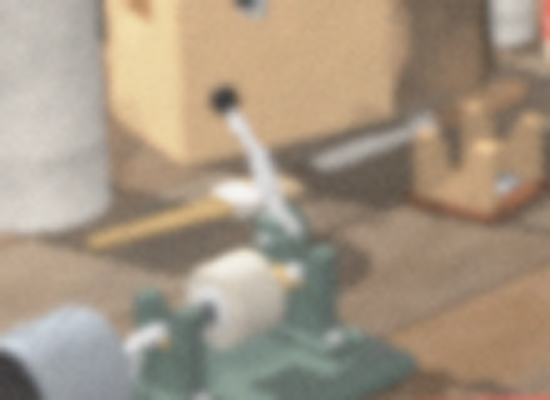

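Request:
play_rows(
  series=[
    [-0.15, -0.9, 0, -1.25],
    [-0.05, -0.9, 0.05, -1.25],
    [0.15, -0.9, 0, -1.25],
    [0.3, -0.85, 0, -1.25],
    [0.45, -0.8, 0.05, -1.25],
    [0.6, -0.7, 0, -1.25],
    [0.7, -0.6, 0, -1.25],
    [0.75, -0.5, 0.05, -1.25],
  ],
  gripper=1,
)

```text
clock: 9.57
tool_pos: [0.5156, 0.2979, 0.2471]
orientation: [-3.14, 0.001, 1.443]
ft_force: [-1.1, 1.4, -0.3]
finger_gap: 0.0852
finger_force: 0.0
```

Request:
play_rows(
  series=[
    [0.85, -0.3, 0, -1.25],
    [0, 0, 3.35, 0],
    [0, 0, 3.3, 0],
    [0, 0, 3.35, 0],
    [0, 0, 1.95, 0],
    [0, 0, 1.95, 0],
    [0, 0, 2.0, 0],
    [0, 0, 1.95, 0],
  ],
)

```text
clock: 10.58
tool_pos: [0.5134, 0.3062, 0.0681]
orientation: [-3.14, 0.001, 1.611]
ft_force: [0.8, -0.3, 0.3]
finger_gap: 0.0855
finger_force: 0.0
```

Request:
play_rows(
  series=[
    [0, 0, 1.95, 0],
    [0, 0, 0, 0],
  ],
)

```text
clock: 10.82
tool_pos: [0.5129, 0.306, 0.0484]
orientation: [-3.138, 0.002, 1.611]
ft_force: [0.0, 0.3, 0.6]
finger_gap: 0.0858
finger_force: 0.0
```

Request:
play_rows(
  series=[
    [0, 0, 0, 0],
    [0, 0, 0, 0],
    [0, 0, 0, 0],
    [0, 0, 0, 0],
  ],
  gripper=0,
  newtons=50,
)

```text
clock: 11.32
tool_pos: [0.5144, 0.3067, 0.0515]
orientation: [3.14, -0.0, 1.611]
ft_force: [-0.3, -0.6, 6.3]
finger_gap: 0.0545
finger_force: 52.5
```

```bash
python3 - <<'E'
from plan import *
plan([(.5144,.307,.26,92.3,.03),(.6372,-.0583,.26,101.9,.05),(.6372,-.0583,.12,101.9,.04)])
E
```

```text
t11.3 [0.5144 0.3067 0.0515] yaw 92.3 gap 0.0545 F [-0.3 -0.6  6.3] q [ 0.43  0.68  1.78 -0.    0.68  0.39]
[[0.0, 0.0, -3.0, 0.0], [0.0, 0.0, -2.95, 0.0], [0.0, 0.0, -3.0, 0.0], [0.0, 0.0, -2.95, 0.0], [0.0, 0.0, -3.0, 0.0], [0.0, 0.0, -2.95, 0.0], [0.05, 0.0, -3.0, 0.0], [-4.65, 1.35, 0.0, -0.15]]
[[-4.65, 1.25, 0.0, -0.15], [-4.65, 1.15, 0.0, -0.15], [-4.7, 1.05, 0.0, -0.15], [-4.75, 0.95, 0.0, -0.15], [-4.75, 0.85, 0.0, -0.15], [-4.75, 0.8, 0.0, -0.15], [-4.75, 0.65, 0.0, -0.15], [0.0, 0.0, 3.5, 0.0]]
[[0.0, 0.0, 3.5, 0.0], [0.0, 0.0, 3.5, 0.0], [0.0, 0.0, 3.5, 0.0]]
waypoint row ends [7, 15, 19]
```

Request:
play_rows(
  series=[
    [0, 0, -1, 0],
    [0, 0, -2.0, 0],
    [0, 0, -3.0, 0],
    [0, 0, -3, 0],
    [0, 0, -4, 0],
    [0, 0, -4, 0],
    [0, 0, -3.8, 0],
    [-4.65, 1.35, 0, -0.15],
  ],
)

```text
clock: 12.32
tool_pos: [0.5293, 0.2623, 0.262]
orientation: [3.137, -0.002, 1.636]
ft_force: [1.2, -0.7, -3.3]
finger_gap: 0.0548
finger_force: 53.7
```

Request:
play_rows(
  series=[
    [-4.65, 1.25, 0, -0.15],
    [-4.65, 1.15, 0, -0.15],
    [-4.7, 1.05, 0, -0.15],
    [-4.75, 0.95, 0, -0.15],
    [-4.75, 0.85, 0, -0.15],
    [-4.75, 0.8, 0, -0.15],
    [-4.75, 0.65, 0, -0.15],
    [0, 0, 3.5, 0],
  ],
)

```text
clock: 13.32
tool_pos: [0.6381, -0.0619, 0.2253]
orientation: [3.138, 0.002, 1.776]
ft_force: [0.4, 0.4, -3.4]
finger_gap: 0.055
finger_force: 53.7
```

Request:
play_rows(
  series=[
    [0, 0, 3.5, 0],
    [0, 0, 3.5, 0],
    [0, 0, 0, 0],
    [0, 0, 0, 0],
  ],
)

```text
clock: 13.82
tool_pos: [0.6373, -0.0587, 0.1552]
orientation: [3.14, 0.001, 1.779]
ft_force: [0.3, 0.3, -3.6]
finger_gap: 0.0548
finger_force: 54.0
```

```bash
python3 - <<'E'
from plan import *
from h import *
from cell import grab_frame
p,d=grab_frame("scene"); t=here()[0]; 
c=proj("scene",[t])[0].astype(int); print(c)
o=c-[60,45]; print("o",o)
cv2.imwrite("pics/st.png",cv2.resize(p[o[1]:o[1]+90,o[0]:o[0]+120,::-1],None,fx=6,fy=6,interpolation=cv2.INTER_CUBIC))
yw=np.radians(102.); u=np.array([np.cos(yw),np.sin(yw),0])
ax=t+[0,0,.0235]
print("exp shaft ends",(proj("scene",[ax-u*.092,ax,ax+u*.092])-o)*6)
N=np.array([.6372,-.0583,0])
w=np.array([-u[1],u[0],0])
print("exp post tops",[((proj("scene",[N+u*s*.035+w*k*.027+[0,0,.062]])-o)*6).round().tolist() for s in(-1,1) for k in (-1,1)])
plan([(.6372,-.0583,.05,101.9,.03),(.6372,-.0583,.0235,101.9,.01)])
E
```

```text
[275 153]
o [215 108]
exp shaft ends [[433.39766043 199.4469924 ]
 [361.70753411 236.11576279]
 [284.58166218 275.56486177]]
exp post tops [[[354.0, 379.0]], [[422.0, 395.0]], [[299.0, 412.0]], [[368.0, 428.0]]]
t13.9 [ 0.6375 -0.0588  0.1556] yaw 101.9 gap 0.0551 F [ 0.4 -0.8 -2.7] q [-0.2   0.59  1.6  -0.    0.95 -0.4 ]
[[0.0, 0.0, 2.65, 0.0], [0.05, 0.0, 2.65, 0.0], [0.0, 0.0, 2.6, 0.0], [0.0, 0.0, 2.65, 0.0], [0.0, 0.0, 0.9, 0.0], [0.0, 0.0, 0.85, 0.0], [0.0, 0.0, 0.9, 0.0]]
waypoint row ends [4, 7]
```

View pics/st.png

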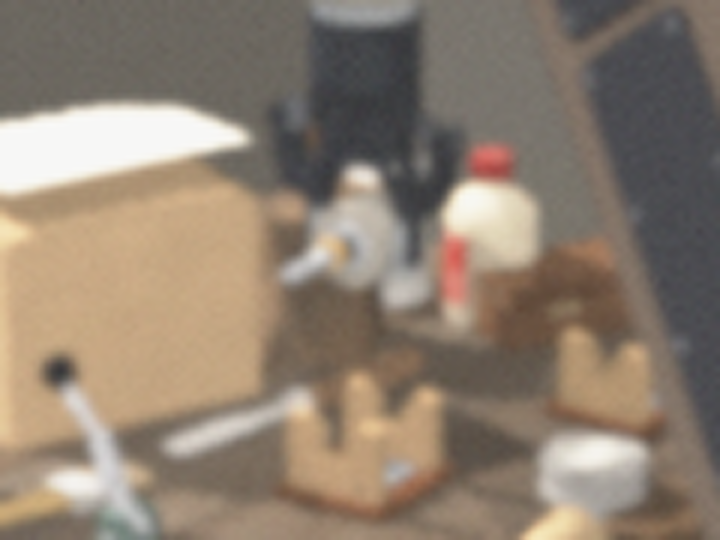

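Request:
play_rows(
  series=[
    [0, 0, 2.65, 0],
    [0, 0, 2.65, 0],
    [0, 0, 2.6, 0],
    [0, 0, 2.65, 0],
    [0, 0, 0.9, 0],
    [0, 0, 0.85, 0],
    [0, 0, 0.9, 0],
    [0, 0, 0, 0],
  ],
)

```text
clock: 14.88
tool_pos: [0.6371, -0.0588, 0.022]
orientation: [3.141, 0.0, 1.779]
ft_force: [0.0, -0.2, -2.6]
finger_gap: 0.0547
finger_force: 54.5
```

Request:
play_rows(
  series=[
    [0, 0, 0, 0],
    [0, 0, 0, 0],
    [0, 0, 0, 0],
    [0, 0, 0, 0],
  ],
  gripper=1,
)

```text
clock: 15.38
tool_pos: [0.6369, -0.0587, 0.0219]
orientation: [3.141, 0.0, 1.779]
ft_force: [0.2, -0.1, -0.0]
finger_gap: 0.0852
finger_force: 0.0
```

Request:
play_rows(
  series=[
    [0, 0, -2, 0],
    [0, 0, -4, 0],
    [0, 0, -4, 0],
    [0, 0, -4, 0],
    [0, 0, -4, 0],
    [0, 0, -4, 0],
  ],
)

```text
clock: 16.12
tool_pos: [0.6365, -0.0586, 0.2448]
orientation: [3.14, 0.001, 1.779]
ft_force: [-0.4, -0.6, 0.5]
finger_gap: 0.085
finger_force: 0.0
```

```bash
python3 - <<'E'
from plan import *
plan([(.4263,-.2942,.20,64.05,.05),(.4263,-.2942,.09,64.05,.04),(.4263,-.2942,.007,64.05,.02)])
E
```

```text
t16.1 [ 0.6365 -0.0586  0.2448] yaw 101.9 gap 0.0850 F [-0.4 -0.6  0.5] q [-0.2   0.5   1.51 -0.    1.14 -0.4 ]
[[-2.65, -3.65, 0.65, 0.68], [-3.05, -3.35, 0.65, 0.67], [-3.3, -3.05, 0.6, 0.68], [-3.55, -2.75, 0.65, 0.68], [-3.85, -2.4, 0.65, 0.67], [-4.0, -2.0, 0.65, 0.68], [-4.25, -1.65, 0.65, 0.67], [0.0, 0.0, 3.65, 0.0]]
[[0.0, 0.0, 3.65, 0.0], [0.0, 0.0, 3.7, 0.0], [0.0, 0.0, 1.65, 0.0], [0.0, 0.0, 1.65, 0.0], [0.0, 0.0, 1.65, 0.0], [0.0, 0.0, 1.65, 0.0], [0.0, 0.0, 1.7, 0.0]]
waypoint row ends [7, 10, 15]
```

Request:
play_rows(
  series=[
    [-2.65, -3.65, 0.65, 0.68],
    [-3.05, -3.35, 0.65, 0.67],
    [-3.3, -3.05, 0.6, 0.68],
    [-3.55, -2.75, 0.65, 0.68],
    [-3.85, -2.4, 0.65, 0.67],
    [-4.0, -2.0, 0.65, 0.68],
    [-4.25, -1.65, 0.65, 0.67],
    [0, 0, 3.65, 0],
  ],
)

```text
clock: 17.12
tool_pos: [0.4257, -0.2971, 0.1627]
orientation: [3.136, 0.002, 1.114]
ft_force: [0.1, -0.5, -0.8]
finger_gap: 0.0855
finger_force: 0.0
```

Request:
play_rows(
  series=[
    [0, 0, 3.65, 0],
    [0, 0, 3.7, 0],
    [0, 0, 1.65, 0],
    [0, 0, 1.65, 0],
    [0, 0, 1.65, 0],
    [0, 0, 1.65, 0],
    [0, 0, 1.7, 0],
    [0, 0, 0, 0],
  ],
)

```text
clock: 18.12
tool_pos: [0.4261, -0.2941, 0.0026]
orientation: [-3.14, -0.001, 1.118]
ft_force: [0.4, -0.0, 0.3]
finger_gap: 0.0855
finger_force: 0.0
```

Request:
play_rows(
  series=[
    [0, 0, 0, 0],
    [0, 0, 0, 0],
    [0, 0, 0, 0],
    [0, 0, 0, 0],
    [0, 0, 0, 0],
  ],
  gripper=0,
  newtons=50,
)

```text
clock: 18.75
tool_pos: [0.4267, -0.2946, 0.0045]
orientation: [3.141, 0.0, 1.119]
ft_force: [-1.0, 0.9, 6.7]
finger_gap: 0.0507
finger_force: 51.2
```

```bash
python3 - <<'E'
from plan import *
plan([(.4263,-.2942,.26,64.05,.04),(.55,-.05,.26,85,.05),(*O,.26,92.3,.05),(*O,.18,92.3,.04)])
E
```

```text
t18.8 [ 0.4267 -0.2946  0.0045] yaw 64.1 gap 0.0507 F [-1.   0.9  6.7] q [-0.73  0.69  2.   -0.    0.45 -0.28]
[[0.0, 0.0, -3.65, 0.0], [0.0, 0.0, -3.65, 0.0], [0.0, 0.0, -3.65, 0.0], [0.0, -0.05, -3.65, 0.0], [0.0, 0.0, -3.65, 0.0], [0.0, 0.0, -3.65, 0.0], [0.0, 0.0, -3.65, 0.0], [4.55, 0.05, 0.0, -0.44]]
[[4.55, 0.4, 0.0, -0.43], [4.55, 0.6, 0.0, -0.44], [4.45, 0.9, 0.0, -0.43], [4.45, 1.2, 0.0, -0.44], [4.3, 1.4, 0.0, -0.43], [4.35, -0.85, 0.0, -0.11], [4.4, -0.75, 0.0, -0.12], [4.4, -0.65, 0.0, -0.11]]
[[4.4, -0.65, 0.0, -0.12], [4.45, -0.55, 0.0, -0.11], [4.4, -0.45, 0.0, -0.12], [4.45, -0.4, 0.0, -0.11], [4.45, -0.35, 0.0, -0.12], [0.0, 0.0, 2.65, 0.0], [0.0, 0.0, 2.7, 0.0], [0.0, 0.0, 2.65, 0.0]]
waypoint row ends [7, 13, 21, 24]
```

Request:
play_rows(
  series=[
    [0, 0, -2, 0],
    [0, 0, -3.65, 0],
    [0, 0, -4, 0],
    [0, 0, -4, 0],
    [0, 0, -4, 0],
    [0, 0, -4, 0],
    [0, 0, -3.9, 0],
    [4.55, 0.05, 0, -0.44],
  ],
)

```text
clock: 19.75
tool_pos: [0.4471, -0.2553, 0.2621]
orientation: [3.136, 0.002, 1.178]
ft_force: [0.3, 0.6, -3.8]
finger_gap: 0.0505
finger_force: 53.6
```

Request:
play_rows(
  series=[
    [4.55, 0.4, 0, -0.43],
    [4.55, 0.6, 0, -0.44],
    [4.45, 0.9, 0, -0.43],
    [4.45, 1.2, 0, -0.44],
    [4.3, 1.4, 0, -0.43],
    [4.35, -0.85, 0, -0.11],
    [4.4, -0.75, 0, -0.12],
    [4.4, -0.65, 0, -0.11],
  ],
)

```text
clock: 20.75
tool_pos: [0.5365, 0.0841, 0.2592]
orientation: [-3.141, 0.0, 1.531]
ft_force: [-0.2, 0.0, -3.7]
finger_gap: 0.0508
finger_force: 53.4
```

Request:
play_rows(
  series=[
    [4.4, -0.65, 0, -0.12],
    [4.45, -0.55, 0, -0.11],
    [4.4, -0.45, 0, -0.12],
    [4.45, -0.4, 0, -0.11],
    [4.45, -0.35, 0, -0.12],
    [0, 0, 2.65, 0],
    [0, 0, 2.7, 0],
    [0, 0, 2.65, 0],
  ],
)

```text
clock: 21.75
tool_pos: [0.5144, 0.3044, 0.1783]
orientation: [-3.141, 0.0, 1.612]
ft_force: [-0.1, 0.2, -3.3]
finger_gap: 0.0508
finger_force: 53.6
```

Request:
play_rows(
  series=[
    [0, 0, 0, 0],
    [0, 0, 0, 0],
  ],
)

```text
clock: 22.0
tool_pos: [0.5151, 0.3045, 0.1802]
orientation: [3.141, -0.0, 1.611]
ft_force: [-0.3, 0.6, -3.3]
finger_gap: 0.0507
finger_force: 53.3
```

```bash
python3 - <<'E'
from plan import *
from h import *
from cell import grab_frame
p,d=grab_frame("scene"); t=here()[0]; 
c=proj("scene",[t])[0].astype(int)
o=c-[60,35]; print("o",o)
cv2.imwrite("pics/le.png",cv2.resize(p[o[1]:o[1]+90,o[0]:o[0]+120,::-1],None,fx=6,fy=6,interpolation=cv2.INTER_CUBIC))
yw=np.radians(92.3); u=np.array([np.cos(yw),np.sin(yw),0])
ax=t+[0,0,.0215]
print("exp shaft ends",((proj("scene",[ax-u*.092,ax,ax+u*.092])-o)*6).round())
yw=np.radians(101.9); u=np.array([np.cos(yw),np.sin(yw),0]);N=np.array([.6372,-.0583,.045])
print("stone in cradle exp ends",((proj("scene",[N-u*.092,N,N+u*.092])-o)*6).round())
plan([(*O,.10,92.3,.03),(*O,.0555,92.3,.01)])
E
```

```text
o [165 145]
exp shaft ends [[480. 132.]
 [361. 177.]
 [232. 225.]]
stone in cradle exp ends [[731. 163.]
 [661. 205.]
 [586. 250.]]
t22.1 [0.5153 0.3046 0.1805] yaw 92.3 gap 0.0508 F [-0.   0.2 -2.6] q [ 0.42  0.51  1.68 -0.    0.95  0.38]
[[0.0, -0.05, 2.7, 0.0], [0.0, 0.0, 2.65, 0.0], [0.0, -0.05, 2.7, 0.0], [0.0, 0.0, 0.9, 0.0], [0.0, 0.0, 0.9, 0.0], [0.0, 0.0, 0.85, 0.0], [0.0, 0.0, 0.9, 0.0], [0.0, 0.0, 0.9, 0.0]]
waypoint row ends [3, 8]
```

View pics/le.png

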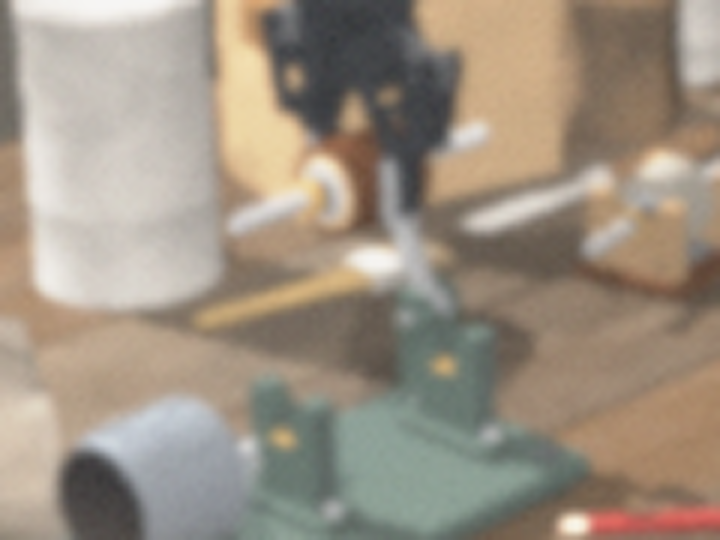

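Request:
play_rows(
  series=[
    [0, -0.05, 2.7, 0],
    [0, 0, 2.65, 0],
    [0, 0, 2.7, 0],
    [0, 0, 0.9, 0],
    [0, 0, 0.9, 0],
    [0, 0, 0.85, 0],
    [0, 0, 0.9, 0],
    [0, 0, 0.9, 0],
  ],
)

```text
clock: 23.05
tool_pos: [0.5145, 0.3044, 0.054]
orientation: [3.141, -0.0, 1.611]
ft_force: [-0.4, 0.4, -2.5]
finger_gap: 0.0508
finger_force: 53.4
```

Request:
play_rows(
  series=[
    [0, 0, 0, 0],
    [0, 0, 0, 0],
    [0, 0, 0, 0],
    [0, 0, 0, 0],
    [0, 0, 0, 0],
  ],
  gripper=1,
)

```text
clock: 23.68
tool_pos: [0.5144, 0.3044, 0.0544]
orientation: [3.141, -0.0, 1.611]
ft_force: [0.0, -0.4, -0.2]
finger_gap: 0.0854
finger_force: 0.0
```

Request:
play_rows(
  series=[
    [0, 0, -2, 0],
    [0, 0, -4, 0],
    [0, 0, -4, 0],
    [0, 0, -4, 0],
    [0, 0, -4, 0],
    [0, 0, -3, 0],
    [0, 0, 0, 0],
  ],
)

```text
clock: 24.55
tool_pos: [0.5149, 0.3047, 0.2666]
orientation: [3.138, -0.002, 1.611]
ft_force: [0.3, 0.0, -0.1]
finger_gap: 0.0855
finger_force: 0.0
```

```bash
python3 - <<'E'
from plan import *
from h import *
from cell import grab_frame
p,d=grab_frame("scene")
o=np.array([165,145])
cv2.imwrite("pics/le2.png",cv2.resize(p[o[1]:o[1]+90,o[0]:o[0]+120,::-1],None,fx=6,fy=6,interpolation=cv2.INTER_CUBIC))
print("exp seated",((proj("scene",[mach(0,y,.075) for y in(-.092,0,.092)])-o)*6).round())
E
```

```text
exp seated [[486. 337.]
 [371. 388.]
 [247. 442.]]
```

View pics/le2.png

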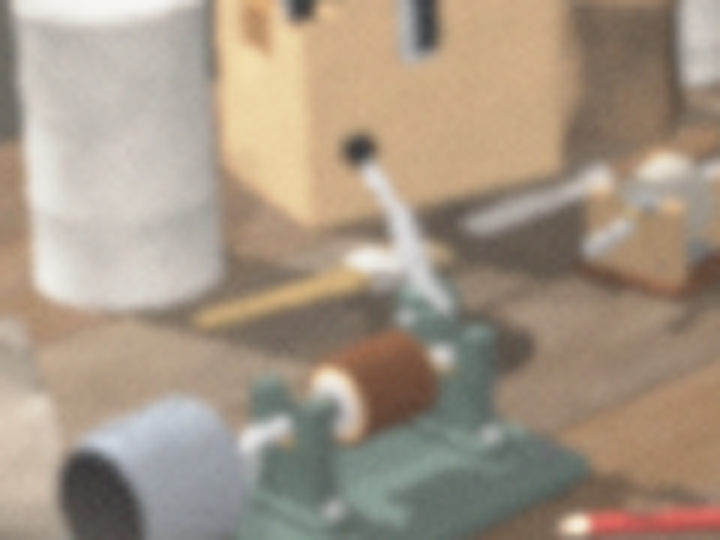

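```bash
python3 - <<'E'
from plan import *
def tip(a):
    th=np.arctan2(17,-100)-a; n=np.array([np.sin(th),-np.cos(th)])
    d=.011*n+[.011,0] if n[1]>0 else np.array([.0215,-.008])
    k=np.array([.034+.1014*np.cos(th),.088+.1014*np.sin(th)])+d
    return mach(k[0],-.079,k[1])
s=mach(.137,-.079,.165)
plan([(*s[:2],.267,2.3,.05),(*s,2.3,.04)]+[(*tip(a),2.3,.02) for a in [2,1.8,1.6,1.4,1.2,1.0,.8,.6,.4,.2,.03]])
print(tip(0))
E
```

```text
t24.6 [0.5144 0.3044 0.2649] yaw 92.3 gap 0.0851 F [-0.4  0.  -0.8] q [ 0.42  0.42  1.59 -0.    1.13  0.38]
[[-0.8, 1.35, 0.0, 1.13], [-0.55, 1.5, -0.05, 1.12], [-0.35, 1.55, 0.0, 1.13], [-0.05, 1.6, -0.05, 1.12], [0.15, 1.55, 0.0, 1.13], [0.4, 1.55, -0.05, 1.12], [0.65, 1.45, 0.0, 1.13], [0.85, 1.3, 0.0, 1.12]]
[[1.05, 1.2, -0.05, 1.13], [1.25, 1.0, 0.0, 1.12], [0.0, 0.0, 3.4, 0.0], [0.0, 0.0, 3.4, 0.0], [0.0, 0.0, 3.4, 0.0], [-1.25, 0.0, 0.05, 0.0], [-1.2, 0.0, 0.05, 0.0], [-0.9, 0.0, -0.5, 0.0]]
[[-0.9, 0.0, -0.45, 0.0], [-0.95, 0.0, -0.3, 0.0], [-0.95, 0.0, -0.3, 0.0], [-1.0, 0.0, -0.5, 0.0], [-1.0, 0.0, -0.5, 0.0], [-1.0, 0.0, 0.0, 0.0], [-1.0, -0.05, 0.0, 0.0], [-1.0, 0.0, 0.2, 0.0]]
[[-1.0, 0.0, 0.2, 0.0], [-0.95, 0.0, 0.4, 0.0], [-0.95, 0.0, 0.35, 0.0], [-0.85, 0.0, 0.55, 0.0], [-0.85, 0.0, 0.6, 0.0], [-0.7, 0.0, 0.75, 0.0], [-0.7, 0.0, 0.7, 0.0], [-0.55, 0.0, 0.85, 0.0]]
[[-0.55, 0.0, 0.85, 0.0], [-0.7, 0.0, 1.6, 0.0]]
waypoint row ends [10, 13, 15, 17, 19, 21, 23, 25, 27, 29, 31, 33, 34]
(np.float64(0.4645909747209936), np.float64(0.22323175237565118), np.float64(0.1158385973982623))
```

Request:
play_rows(
  series=[
    [-0.8, 1.35, 0, 1.13],
    [-0.55, 1.5, -0.05, 1.12],
    [-0.35, 1.55, 0, 1.13],
    [-0.05, 1.6, -0.05, 1.12],
    [0.15, 1.55, 0, 1.13],
    [0.4, 1.55, -0.05, 1.12],
    [0.65, 1.45, 0, 1.13],
    [0.85, 1.3, 0, 1.12],
  ],
  gripper=0,
)

```text
clock: 25.6
tool_pos: [0.6265, 0.2451, 0.264]
orientation: [-3.142, 0.002, 0.349]
ft_force: [-0.0, -0.2, -0.2]
finger_gap: -0.0005
finger_force: 0.0
```

Request:
play_rows(
  series=[
    [1.05, 1.2, -0.05, 1.13],
    [1.25, 1.0, 0, 1.12],
    [0, 0, 3.4, 0],
    [0, 0, 3.4, 0],
    [0, 0, 3.4, 0],
    [-1.25, 0, 0.05, 0],
    [-1.2, 0, 0.05, 0],
    [-0.9, 0, -0.5, 0],
  ],
)

```text
clock: 26.6
tool_pos: [0.6207, 0.2294, 0.1698]
orientation: [-3.141, -0.002, 0.041]
ft_force: [1.2, -0.9, -0.9]
finger_gap: 0.0001
finger_force: 0.5
```

Request:
play_rows(
  series=[
    [-0.9, 0, -0.45, 0],
    [-0.95, 0, -0.3, 0],
    [-0.95, 0, -0.3, 0],
    [-1.0, 0, -0.5, 0],
    [-1.0, 0, -0.5, 0],
    [-1.0, 0, 0, 0],
    [-1.0, -0.05, 0, 0],
    [-1.0, 0, 0.2, 0],
  ],
)

```text
clock: 27.6
tool_pos: [0.5425, 0.2266, 0.1867]
orientation: [3.142, -0.0, 0.041]
ft_force: [0.8, 0.8, 1.0]
finger_gap: 0.0003
finger_force: 0.6
```

Request:
play_rows(
  series=[
    [-1.0, 0, 0.2, 0],
    [-0.95, 0, 0.4, 0],
    [-0.95, 0, 0.35, 0],
    [-0.85, 0, 0.55, 0],
    [-0.85, 0, 0.6, 0],
    [-0.7, 0, 0.75, 0],
    [-0.7, 0, 0.7, 0],
    [-0.55, 0, 0.85, 0],
  ],
)

```text
clock: 28.6
tool_pos: [0.4773, 0.2239, 0.1422]
orientation: [3.141, 0.0, 0.041]
ft_force: [0.2, -1.0, 0.3]
finger_gap: -0.0
finger_force: 0.3
```

```bash
python3 - <<'E'
from plan import *
plan([(.4675,.2233,.119,2.3,.01)])
E
```

```text
t28.6 [0.4773 0.2239 0.1422] yaw 2.3 gap -0.0000 F [ 0.2 -1.   0.3] q [ 0.31  0.47  1.89 -0.    0.78  1.84]
[[-0.35, 0.0, 0.75, 0.0], [-0.3, 0.0, 0.8, 0.0], [-0.35, 0.0, 0.75, 0.0]]
waypoint row ends [3]
```

Request:
play_rows(
  series=[
    [-0.35, 0, 0.75, 0],
    [-0.3, 0, 0.8, 0],
    [-0.35, 0, 0.75, 0],
    [0, 0, 0.2, 0],
    [0, 0, 0.1, 0],
    [0, 0, 0, 0],
  ],
)

```text
clock: 29.35
tool_pos: [0.4679, 0.2235, 0.1168]
orientation: [3.142, -0.0, 0.041]
ft_force: [-1.3, -0.4, 0.3]
finger_gap: -0.0001
finger_force: 0.0
```

Request:
play_rows(
  series=[
    [0, 0, -2, 0],
    [0, 0, -4, 0],
    [0, 0, -5, 0],
    [0, 0, -3, 0],
    [0, 0, 0, 0],
  ],
)

```text
clock: 29.98
tool_pos: [0.4684, 0.2238, 0.259]
orientation: [-3.14, -0.004, 0.041]
ft_force: [-1.0, 0.3, -0.7]
finger_gap: -0.0002
finger_force: 0.0
```

```bash
python3 - <<'E'
from plan import *
from h import *
from cell import grab_frame
p,d=grab_frame("scene")
o=np.array([165,145])
cv2.imwrite("pics/le3.png",cv2.resize(p[o[1]:o[1]+90,o[0]:o[0]+120,::-1],None,fx=6,fy=6,interpolation=cv2.INTER_CUBIC))
for a in(0,.1,.2,.4):print(a,((proj("scene",[knob(a)])-o)*6).round())
plan([(.50,.05,.26,70,.05),(.431,-.0137,.20,111.6,.05),(.431,-.0137,.08,111.6,.04),(.431,-.0137,.0045,111.6,.02)])
E
```

```text
0 [[553. 328.]]
0.1 [[550. 311.]]
0.2 [[545. 294.]]
0.4 [[533. 260.]]
t30.0 [0.4678 0.2236 0.2574] yaw 2.3 gap -0.0002 F [ 0.7 -0.  -1.2] q [ 0.32  0.31  1.78 -0.    1.05  1.85]
[[0.35, 2.5, -0.05, -1.21], [-0.05, 2.5, 0.0, -1.21], [-0.5, 2.5, -0.05, -1.21], [-0.9, 2.35, -0.05, -1.2], [-1.25, 2.15, -0.05, -1.21], [-1.65, 1.95, 0.0, -1.21], [-1.95, 1.6, -0.05, -1.21], [-1.65, -0.85, 1.2, -1.04]]
[[-1.55, -1.1, 1.2, -1.04], [-1.35, -1.3, 1.2, -1.04], [-1.15, -1.45, 1.2, -1.04], [-0.9, -1.65, 1.2, -1.04], [0.0, 0.0, 4.0, 0.0], [0.0, 0.0, 4.0, 0.0], [0.0, 0.0, 4.0, 0.0], [0.0, 0.0, 1.9, 0.0]]
[[0.0, 0.0, 1.85, 0.0], [0.0, 0.0, 1.9, 0.0], [0.0, 0.0, 1.9, 0.0]]
waypoint row ends [7, 12, 15, 19]
```

View pics/le3.png

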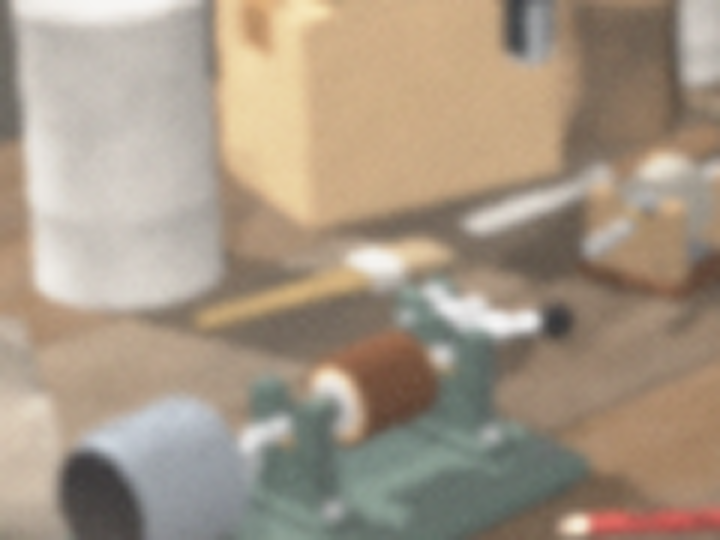

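Request:
play_rows(
  series=[
    [0.35, 2.5, -0.05, -1.21],
    [-0.05, 2.5, 0, -1.21],
    [-0.5, 2.5, -0.05, -1.21],
    [-0.9, 2.35, -0.05, -1.2],
    [-1.25, 2.15, -0.05, -1.21],
    [-1.65, 1.95, 0, -1.21],
    [-1.95, 1.6, -0.05, -1.21],
    [-1.65, -0.85, 1.2, -1.04],
  ],
  gripper=1,
)

```text
clock: 31.02
tool_pos: [0.4863, 0.0362, 0.2462]
orientation: [-3.141, 0.0, 1.371]
ft_force: [0.8, -0.6, -0.3]
finger_gap: 0.0853
finger_force: 0.0
```

Request:
play_rows(
  series=[
    [-1.55, -1.1, 1.2, -1.04],
    [-1.35, -1.3, 1.2, -1.04],
    [-1.15, -1.45, 1.2, -1.04],
    [-0.9, -1.65, 1.2, -1.04],
    [0, 0, 4.0, 0],
    [0, 0, 4.0, 0],
    [0, 0, 4.0, 0],
    [0, 0, 0, 0],
  ],
)

```text
clock: 32.02
tool_pos: [0.4291, -0.0134, 0.0769]
orientation: [-3.136, -0.004, 1.948]
ft_force: [0.5, -1.1, 0.6]
finger_gap: 0.0851
finger_force: 0.0
```

```bash
python3 - <<'E'
from plan import *
plan([(.431,-.0137,.0055,111.6,.015)])
E
```

```text
t32.0 [ 0.4291 -0.0134  0.0769] yaw 111.6 gap 0.0851 F [ 0.5 -1.1  0.6] q [-0.19  0.48  2.17 -0.    0.49 -0.56]
[[0.0, 0.05, 1.45, 0.0], [-0.05, 0.0, 1.4, 0.0], [0.0, 0.05, 1.45, 0.0], [-0.05, 0.05, 1.4, 0.0], [0.0, 0.0, 1.45, 0.0]]
waypoint row ends [5]
```

Request:
play_rows(
  series=[
    [0, 0, 1.5, 0],
    [0, 0, 1.5, 0],
    [0, 0, 1.5, 0],
    [0, 0, 1.5, 0],
    [0, 0, 1.4, 0],
    [0, 0, 0, 0],
  ],
)

```text
clock: 32.78
tool_pos: [0.4308, -0.0136, 0.0051]
orientation: [-3.141, -0.0, 1.948]
ft_force: [-0.8, -0.1, 0.1]
finger_gap: 0.0853
finger_force: 0.0
```

Request:
play_rows(
  series=[
    [0, 0, 0, 0],
    [0, 0, 0, 0],
    [0, 0, 0, 0],
    [0, 0, 0, 0],
    [0, 0, 0, 0],
  ],
  gripper=0,
  newtons=50,
)

```text
clock: 33.4
tool_pos: [0.4311, -0.0137, 0.006]
orientation: [3.141, 0.001, 1.948]
ft_force: [-1.9, 0.9, 10.9]
finger_gap: 0.0468
finger_force: 49.7
```

```bash
python3 - <<'E'
from plan import *
plan([(.431,-.0137,.24,111.6,.04),(.5996,-.3111,.24,95,.05),(.5996,-.3111,.15,95,.04)])
E
```

```text
t33.4 [ 0.4311 -0.0137  0.006 ] yaw 111.6 gap 0.0468 F [-1.9  0.9 10.9] q [-0.19  0.64  2.21 -0.    0.29 -0.56]
[[0.0, 0.0, -3.9, 0.0], [0.0, 0.0, -3.9, 0.0], [0.0, 0.0, -3.9, 0.0], [0.0, 0.0, -3.9, 0.0], [0.0, 0.0, -3.9, 0.0], [0.0, 0.0, -3.9, 0.0], [-4.85, 0.65, 0.0, 0.3], [-4.8, 0.9, 0.0, 0.29]]
[[-4.75, 1.05, 0.0, 0.3], [-4.7, 1.3, 0.0, 0.3], [-4.7, 1.45, 0.0, 0.29], [-4.55, 1.65, 0.0, 0.3], [-4.55, 1.85, 0.0, 0.3], [0.0, 0.0, 3.0, 0.0], [0.0, 0.0, 3.0, 0.0], [0.0, 0.0, 3.0, 0.0]]
waypoint row ends [6, 13, 16]
```

Request:
play_rows(
  series=[
    [0, 0, -2, 0],
    [0, 0, -4, 0],
    [0, 0, -4.4, 0],
    [0, 0, -4.4, 0],
    [0, 0, -4.4, 0],
    [0, 0, -4.2, 0],
    [-4.85, 0.65, 0, 0.29],
    [-4.8, 0.9, 0, 0.29],
  ],
)

```text
clock: 34.4
tool_pos: [0.4794, -0.0994, 0.2403]
orientation: [3.14, 0.001, 1.867]
ft_force: [0.1, 0.6, -1.8]
finger_gap: 0.0468
finger_force: 52.9
```

Request:
play_rows(
  series=[
    [-4.75, 1.05, 0, 0.29],
    [-4.7, 1.3, 0, 0.29],
    [-4.7, 1.45, 0, 0.29],
    [-4.55, 1.65, 0, 0.29],
    [-4.55, 1.85, 0, 0.29],
    [0, 0, 3.0, 0],
    [0, 0, 3.0, 0],
    [0, 0, 3.0, 0],
  ],
)

```text
clock: 35.4
tool_pos: [0.5998, -0.3105, 0.1482]
orientation: [-3.141, -0.0, 1.664]
ft_force: [0.2, 0.3, -2.7]
finger_gap: 0.0464
finger_force: 52.8
```

Request:
play_rows(
  series=[
    [0, 0, 0, 0],
    [0, 0, 0, 0],
    [0, 0, 0, 0],
  ],
)

```text
clock: 35.78
tool_pos: [0.6007, -0.3108, 0.1509]
orientation: [3.14, 0.001, 1.664]
ft_force: [0.4, 0.1, -2.6]
finger_gap: 0.0468
finger_force: 52.7
```

```bash
python3 - <<'E'
from plan import *
from h import *
from cell import grab_frame
p,d=grab_frame("scene"); t=here()[0]; 
c=proj("scene",[t])[0].astype(int)
o=c-[60,35]
cv2.imwrite("pics/fl.png",cv2.resize(p[o[1]:o[1]+80,o[0]:o[0]+120,::-1],None,fx=6,fy=6,interpolation=cv2.INTER_CUBIC))
yw=np.radians(95.5); u=np.array([np.cos(yw),np.sin(yw),0]);w=np.array([-u[1],u[0],0])
ax=t+[0,0,.0185]
print("exp shaft ends",((proj("scene",[ax-u*.092,ax,ax+u*.092])-o)*6).round())
N=np.array([.5996,-.3111,0])
print("exp post tops",[((proj("scene",[N+u*s*.053+w*k*.027+[0,0,.062]])-o)*6).round().tolist() for s in(-1,1) for k in (-1,1)])
plan([(.5996,-.3111,.07,95.5,.03),(.5996,-.3111,.029,95.5,.01)])
E
```

```text
exp shaft ends [[437. 161.]
 [367. 191.]
 [292. 223.]]
exp post tops [[[371.0, 308.0]], [[434.0, 323.0]], [[288.0, 347.0]], [[352.0, 364.0]]]
t35.8 [ 0.6006 -0.3108  0.1507] yaw 95.4 gap 0.0465 F [-0.8 -0.4 -2.2] q [-0.58  0.64  1.51 -0.    0.99 -0.67]
[[0.0, -0.05, 2.7, -0.01], [0.0, 0.0, 2.7, 0.0], [0.0, -0.05, 2.65, -0.01], [0.0, 0.0, 0.8, 0.0], [0.0, 0.0, 0.85, 0.0], [0.0, 0.0, 0.8, 0.0], [0.0, 0.0, 0.85, 0.0], [0.0, 0.0, 0.8, 0.0]]
waypoint row ends [3, 8]
```

View pics/fl.png

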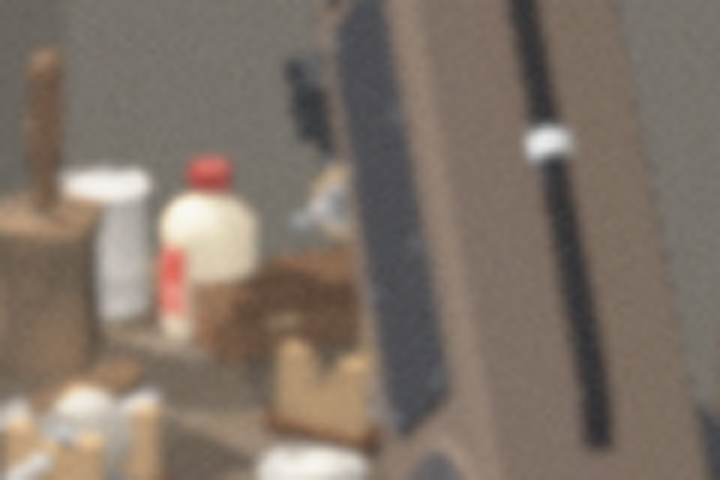

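```bash
python3 - <<'E'
from plan import *
from h import *
from cell import grab_frame
p,d=grab_frame("top"); t=here()[0]; np.save("top1p.npy",p)
c=proj("top",[t])[0].astype(int); o=c-[40,40]
g=cv2.resize(p[o[1]:o[1]+80,o[0]:o[0]+80,::-1],None,fx=7,fy=7,interpolation=cv2.INTER_CUBIC)
yw=np.radians(95.5); u=np.array([np.cos(yw),np.sin(yw),0]);w=np.array([-u[1],u[0],0]);N=np.array([.5996,-.3111,0])
ax=t+[0,0,.0185]
pts=[ax-u*.092,ax+u*.092]+[N+u*s*.053+w*k*.027+[0,0,.062] for s in(-1,1) for k in (-1,1)]
for q in (proj("top",pts)-o+.5)*7-.5: cv2.drawMarker(g,tuple(int(v) for v in q),(0,255,0),cv2.MARKER_CROSS,14,1)
cv2.imwrite("pics/fl2.png",g)
E
```

```text
(no output)
```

View pics/fl2.png

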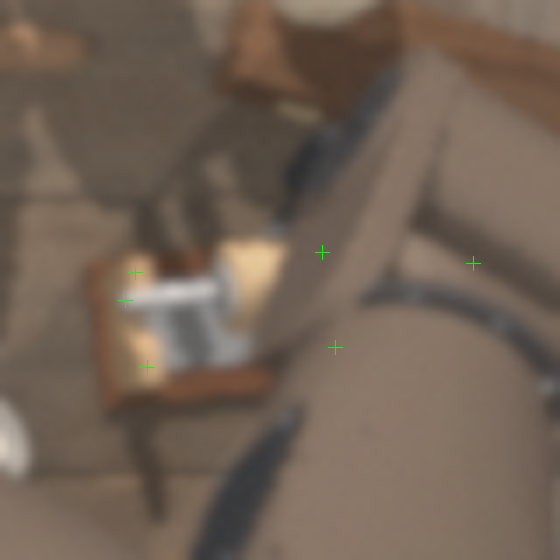

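Request:
play_rows(
  series=[
    [0, -0.05, 2.7, 0],
    [0, 0, 2.7, 0],
    [0, -0.05, 2.65, 0],
    [0, 0, 0.8, 0],
    [0, 0, 0.85, 0],
    [0, 0, 0.8, 0],
    [0, 0, 0.85, 0],
    [0, 0, 0.8, 0],
  ],
)

```text
clock: 36.88
tool_pos: [0.5994, -0.3108, 0.0275]
orientation: [3.141, 0.0, 1.664]
ft_force: [0.5, -0.3, -2.1]
finger_gap: 0.0466
finger_force: 52.7
```

Request:
play_rows(
  series=[
    [0, 0, 0, 0],
    [0, 0, 0, 0],
    [0, 0, 0, 0],
    [0, 0, 0, 0],
    [0, 0, 0, 0],
  ],
  gripper=1,
)

```text
clock: 37.5
tool_pos: [0.5993, -0.3108, 0.028]
orientation: [3.141, 0.0, 1.664]
ft_force: [-0.4, -0.7, 0.4]
finger_gap: 0.0851
finger_force: 0.0
```

Request:
play_rows(
  series=[
    [0, 0, -2, 0],
    [0, 0, -4, 0],
    [0, 0, -4, 0],
    [0, 0, -4, 0],
    [0, 0, -4, 0],
    [0, 0, -4, 0],
    [0, 0, 0, 0],
  ],
)

```text
clock: 38.38
tool_pos: [0.6, -0.3111, 0.2529]
orientation: [3.136, 0.004, 1.664]
ft_force: [0.3, 0.4, -0.7]
finger_gap: 0.0855
finger_force: 0.0
```

```bash
python3 - <<'E'
from plan import *
plan([(.36,-.50,.25,95,.05)])
E
```

```text
t38.4 [ 0.6    -0.3111  0.2529] yaw 95.4 gap 0.0855 F [ 0.3  0.4 -0.7] q [-0.58  0.54  1.4  -0.    1.19 -0.67]
[[-2.35, -3.65, 0.05, 0.01], [-2.4, -3.7, 0.05, 0.0], [-2.35, -3.65, 0.0, 0.01], [-2.4, -3.65, 0.05, 0.01], [-2.35, -3.65, 0.05, 0.0], [-2.4, -3.65, 0.05, 0.01], [-2.4, -3.65, 0.05, 0.01]]
waypoint row ends [7]
```

Request:
play_rows(
  series=[
    [-2.35, -3.65, 0, 0],
    [-2.4, -3.7, 0, 0],
    [-2.35, -3.65, 0, 0],
    [-2.4, -3.65, 0, 0],
    [-2.35, -3.65, 0, 0],
    [-2.4, -3.65, 0, 0],
    [-2.4, -3.65, 0, 0],
    [0, 0, 0, 0],
  ],
)

```text
clock: 39.38
tool_pos: [0.3578, -0.5016, 0.2478]
orientation: [-3.141, -0.0, 1.661]
ft_force: [0.2, 0.2, -0.2]
finger_gap: 0.0853
finger_force: 0.0
```

```bash
python3 - <<'E'
from plan import *
from h import *
from cell import grab_frame
p,d=grab_frame("top"); C=cloud("top",d)
def mk(o,s,f,pts):
    g=cv2.resize(p[o[1]:o[1]+s[1],o[0]:o[0]+s[0],::-1],None,fx=f,fy=f,interpolation=cv2.INTER_CUBIC)
    for q in (proj("top",pts)-o+.5)*f-.5: cv2.drawMarker(g,tuple(int(v) for v in q),(0,255,0),cv2.MARKER_CROSS,10,1)
    return g
def ends(N,yd,z):
    y=np.radians(yd);u=np.array([np.cos(y),np.sin(y),0]);c=np.array([*N[:2],z]);return [c-u*.092,c,c+u*.092]
P=ends((.6372,-.0583),101.9,.045)+ends((.5996,-.3111),95.5,.045)
Q=ends(O,92.3,.075)+[knob(0)]
a=mk((280,145),(135,55),5.9,P); b=mk((165,160),(100,60),5,Q)
g=np.zeros((a.shape[0]+b.shape[0],a.shape[1],3),np.uint8); g[:a.shape[0]]=a; g[a.shape[0]:,:b.shape[1]]=b
cv2.imwrite("pics/fin.png",g)
E
```

```text
(no output)
```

View pics/fin.png

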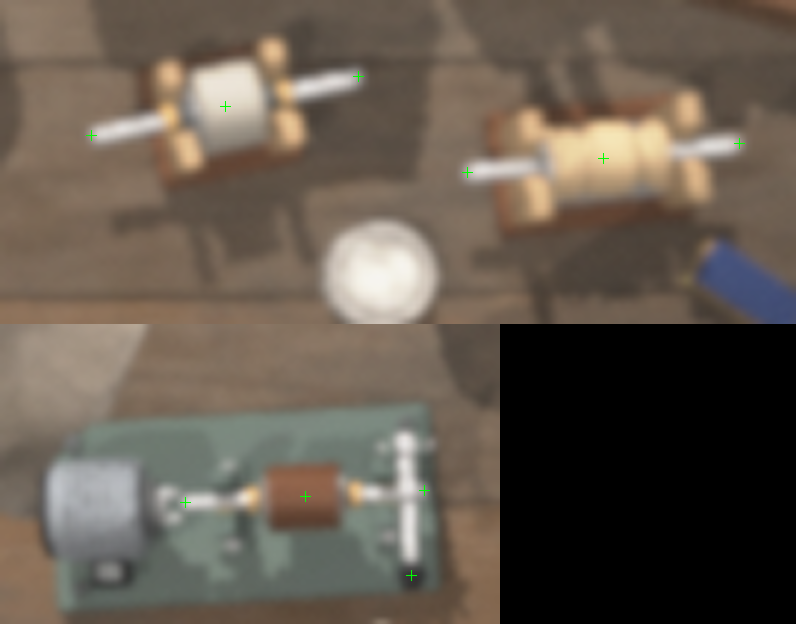

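The final picture shows everything within a pixel of its target. The stone is at (225,106), the drum at (603,158), the leather wheel at (305,496), and the lever knob is shut at (411,575). I'm handing the job in.

```bash
python3 -c "
from cell import ctrl
print(ctrl.close_job())"
```

```text
the job is handed in; nothing more can be done
None
```

I handed the job in at about 39 s of the 122 s: the leather spindle is in the bearings under the shut lever, the stone is in the narrow cradle and the fluted drum is in the wide one. The last pictures show all of them in place; the interface gave no verdict, and that last picture was 796 x 624 pixels, slightly over the 600-pixel limit.

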